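# Plug and lock the casting-slip couplers for the night

### The job

Close the slip stand for the night: first clear every yellow dust cover and piece of clay that is on the stand into the wooden tray. Then put a grooved adapter plug fully home in each coupler and swing its two cam arms down together, neither lagging far behind the other, until both hang fully down against the coupler and lock it. Leave the brush, the jar and the round mould where they are.

Things in the scene. Friction and masses are not known exactly. Their poses are not given: they have to be found in the camera images.
- stand: fixed coupling stand, two upright black couplers on a grey base plate joined by a low cross pipe. Origin on the table under the middle between the couplers; x points away from the robot, y to the left coupler, z up. Plate 150 x 270 mm, 12 mm thick, reaching from 105 mm in front (-x) to 45 mm behind the origin
- left_mouth (a point): centre of the left coupler's mouth at its rim, 117 mm above the table. z up along the bore, y along the line of its two cam arms (one to +y, one to -y). Bore 32 mm wide, 34 deep; body 41 mm across at the top, 34 below. 55 mm over both locked arms: an open gripper can straddle the coupler, press both arms down past half way, then squeeze them home
- cam_left_a (a joint): left coupler, steel cam arm on its +y side. Hinge, rad: 0 = sticks out level, negative = raised (stop -0.5), 1.57 = hangs straight down along the coupler, locked (stop). Friction 0.06 N m: stays where left. Pivot 21 mm from the coupler's axis, 12 mm below the rim; arm 14 mm wide, 7 thick, 60 long, then a thin brass ring. Its pressing face is 6.5 mm off the pivot line (above when level, outside when locked)
- cam_left_a_tip (a point): point near the outer end of that cam arm, 60 mm from its pivot
- cam_left_b (a joint): left coupler, steel cam arm on its -y side. Hinge, rad: 0 = sticks out level, negative = raised (stop -0.5), 1.57 = hangs straight down along the coupler, locked (stop). Friction 0.06 N m: stays where left. Pivot 21 mm from the coupler's axis, 12 mm below the rim; arm 14 mm wide, 7 thick, 60 long, then a thin brass ring. Its pressing face is 6.5 mm off the pivot line (above when level, outside when locked)
- cam_left_b_tip (a point): point near the outer end of that cam arm, 60 mm from its pivot
- right_mouth (a point): centre of the right coupler's mouth at its rim, 117 mm above the table. z up along the bore, y along the line of its two cam arms (one to +y, one to -y). Bore 32 mm wide, 34 deep; body 41 mm across at the top, 34 below. 55 mm over both locked arms: an open gripper can straddle the coupler, press both arms down past half way, then squeeze them home
- cam_right_a (a joint): right coupler, steel cam arm on its +y side. Hinge, rad: 0 = sticks out level, negative = raised (stop -0.5), 1.57 = hangs straight down along the coupler, locked (stop). Friction 0.06 N m: stays where left. Pivot 21 mm from the coupler's axis, 12 mm below the rim; arm 14 mm wide, 7 thick, 60 long, then a thin brass ring. Its pressing face is 6.5 mm off the pivot line (above when level, outside when locked)
- cam_right_a_tip (a point): point near the outer end of that cam arm, 60 mm from its pivot
- cam_right_b (a joint): right coupler, steel cam arm on its -y side. Hinge, rad: 0 = sticks out level, negative = raised (stop -0.5), 1.57 = hangs straight down along the coupler, locked (stop). Friction 0.06 N m: stays where left. Pivot 21 mm from the coupler's axis, 12 mm below the rim; arm 14 mm wide, 7 thick, 60 long, then a thin brass ring. Its pressing face is 6.5 mm off the pivot line (above when level, outside when locked)
- cam_right_b_tip (a point): point near the outer end of that cam arm, 60 mm from its pivot
- plug_1_knob (a point): grooved adapter plug 1 (both alike, either fits either coupler), aluminium, blue knob, hanging by its flange in a hole of the rack. Point: middle of the knob (26 mm wide, 20 tall), 42 mm above the nose's end. Flange below it 38 mm wide, 4 thick; then 28 mm of grooved nose 28 mm thick, tapered to 21. Home: flange on the rim, this point 14 mm above the mouth point. A lowered cam arm blocks the bore
- plug_2_knob (a point): grooved adapter plug 2 (both alike, either fits either coupler), aluminium, blue knob, hanging by its flange in a hole of the rack. Point: middle of the knob (26 mm wide, 20 tall), 42 mm above the nose's end. Flange below it 38 mm wide, 4 thick; then 28 mm of grooved nose 28 mm thick, tapered to 21. Home: flange on the rim, this point 14 mm above the mouth point. A lowered cam arm blocks the bore
- cover_1_knob (a point): yellow plastic dust cover lying loose in the left coupler's mouth (None if absent). Point: middle of its knob (21 mm wide, 20 mm tall), 15 mm above the rim; disc below 46 mm wide, 5 mm thick, then a 26 mm nub 8 mm deep in the bore. Lifts straight out
- cover_2_knob (a point): yellow plastic dust cover lying loose in the right coupler's mouth (None if absent). Point: middle of its knob (21 mm wide, 20 mm tall), 15 mm above the rim; disc below 46 mm wide, 5 mm thick, then a 26 mm nub 8 mm deep in the bore. Lifts straight out
- clay_ball_mid (a point): grey-green ball of clay, about 58 mm wide, 53 mm tall with a flat foot, on the stand's plate (None if absent). Point: its centre, 26 mm above its foot
- tube_offcut_mid (a point): short clay tube, upright, 53 mm wide, 50 mm tall, on the stand's plate (None if absent). Point: its centre, 25 mm above its foot
- tray_in (a point): centre of the inner floor of the fixed light wooden tray, 200 mm (its x) by 260 mm (its y), walls 5 mm thick and 30 mm high, floor 5 mm above the table; x away from the robot at yaw 0
- rack: fixed wooden rack 60 x 160 mm (y), 34 mm tall, with two 32 mm holes 45 mm either side of its middle along its y, in which the plugs hang; origin at its underside's centre
- brush: bystander: paint brush 207 mm long along its y, lying in front of the stand; origin at its underside's middle
- slip_jar: bystander: stoneware jar with black lid, 68 mm wide, 104 mm tall, behind the stand; origin at its foot's centre
- sprig_mould: bystander: round plaster mould, 66 mm wide, 34 mm tall, behind the stand; origin at its foot's centre
Mind the look-alikes: they are no part of the job. Leave any purple look-alike of the part that bears plug_1_knob alone.

How it is judged:
By the outcome, as a careful person would: the job done as asked, in the order asked, and still so for the second after the job is handed in, with the robot touching nothing.
Of cover_1, cover_2, clay_ball, tube_offcut only 3 to 4 are there at a start; the rules pass over those that are not, and their reading is None.
At some moment in a run one of clay_ball, tube_offcut may be knocked a few centimetres aside while the robot is not near it.
It also fails if it takes over 208 s, if anything falls off the work surface, if the arm or the gripper's body presses on something with over 40 N, if the wrist force passes 120 N, or if a joint passes its speed limit or range.

### The arm

A 6-joint arm with a two-finger parallel gripper is mounted at the origin on a cart in front of the work surface, level with it; the furniture and walls round the work are solid. World frame = base frame: x ahead of the robot, y to its left, z up, the work surface at z = 0. Lengths are in m, angles in rad, forces in N, time in s.
With the tool pointing down it reaches from about 0.325 to 0.775 m from the base axis. Payload 5.5 kg.
Tool frame: the origin (TCP) lies between the finger pads; the fingertips stand r.tips_ahead ahead of it and the grasp point (between the pads) lies 11 mm behind it (r.tips_ahead is the distance from the TCP to the fingertips, in m); z points along the fingers, x is the direction in which the jaws open and shut, and the axes are right-handed (so a half turn about z gives the same grasp; the last joint's range is limited). The gripper opens to 88 mm and grips with 3 to 60 N. Pads are 20 mm wide; open, the fingers measure 115 mm over their backs; the gripper's body (75 mm by 178 mm) begins 61 mm behind the grasp point.
Start: joints at [1.045, 0.091, 1.231, -0, 1.82, -0.057], TCP at [0.271, 0.535, 0.231] pointing down, gripper open.
Joint ranges: [-2.87, 2.87], [-0.86, 2.18], [0.17, 2.46], [-1.51, 4.65], [0.06, 2.69], [-2.65, 2.65]. Speed limits (rad/s): [2.57, 2.57, 3.01, 3.14, 3.14, 3.14].

### API

Orientations are given as a unit quaternion [x, y, z, w].
In Python, from workcell import r, get_image, camera_info gives the robot as it stands.
- The arm moves only by the tool send_rows, never from a script. Its argument "targets" is a list of rows, each an object with "offset": the shift along the tool's x, y, z in cm, a list of three; "yaw": the turn about the tool's z in degrees; "jaw": the opening, from 0 (shut) to 1 (fully open). A call has exactly 8 rows; each row shifts and turns the commanded pose from where the row before left it, along the tool's axes as they then stand; what a row does not reach is not made up. A row lasts 1/8 s, in which the tool goes at most 62.5 mm and 10.7 degrees, less where a joint would pass 70% of its speed; a pose out of reach is approached as far as the arm can. A call is refused whole if a number of a shift passes 6.25 or a number of a turn 10.7, either way. A call with a gripper value outside its range is refused whole. The fingers move at their own pace and stop on an object; the grip force is fixed at half the most. Time passes only in rows, so rows that do not move let the fingers close, or fill a call up. It gives the time, the measured TCP pose, the force and the opening at its end, in the units of the state.
- r.sense(): the state, without advancing time (a new reading comes with each control period).
- get_image(name): name is "side" or "top"; returns the picture (384x512x3 uint8, red, green, blue); there is no depth.
- camera_info(name): a dict with "fx", "fy", "cx", "cy" (pixels), "R" (3x3) and "t" (3): a world point X has camera coordinates R X + t. Camera axes: x right, y down, z forward; pixel columns grow to the right and rows downward; lengths in m; the calibration is good to about 2 mm. A picture is of the moment at which its call begins. camera_info takes no time and is no camera call.
- r.sign_off(): hands the job in, once; it reports no verdict.
The state is a dict: "time_s": time; "joints": joint angles; "qvel": joint speeds; "tau": joint torques, N m; "eef_pos": TCP position; "tool_rot": TCP orientation; "force": force on the tool from outside, world axes, zero at the start; "torque": the same for the moment, N m; "gripper_width": finger opening in m.
Only numpy, scipy, OpenCV 4.12 (cv2) and the standard library are available. Lean on these libraries where they do the work, as an engineer would, in place of code of your own. Each camera call takes 0.05 s, during which the arm holds its last target. There are 200 camera calls.

## Working session

There is one attempt and no reset: what is moved stays moved. The work goes in short steps, Python scripts to look and compute and a tool call to move; the robot and the scene stay as the last step left them, time stands still between calls to the robot, and variables do not carry over. Pictures are saved under pics/ and viewed, on a budget of 14 in all, crops included, one or two more only if the job needs it, and the job is handed in when it is done.

Besides the shell and the picture viewer there is one more tool, called after "Emit:" as name(argument=value, ...) on one line, values as JSON. send_rows: Moves the arm, as the interface text tells. Its arguments: {"type":"object","properties":{"targets":{"type":"array"}},"required":["targets"]}

```bash
mkdir -p pics
cat > h.py <<'E'
import numpy as np, cv2
from workcell import r, get_image, camera_info
def snap(cam,name,crop=None,scale=1):
    im=get_image(cam)[:,:,::-1].copy()
    cv2.imwrite(f'pics/{name}_full.png',im)
    if crop: 
        u0,v0,u1,v1=crop; im=im[v0:v1,u0:u1]
    if scale!=1: im=cv2.resize(im,None,fx=scale,fy=scale,interpolation=cv2.INTER_CUBIC)
    cv2.imwrite(f'pics/{name}.png',im)
def proj(cam,X):
    c=camera_info(cam); p=np.array(c['R'])@np.array(X)+np.array(c['t'])
    return c['fx']*p[0]/p[2]+c['cx'], c['fy']*p[1]/p[2]+c['cy']
def unproj(cam,u,v,z):
    c=camera_info(cam);R=np.array(c['R']);t=np.array(c['t'])
    d=R.T@np.array([(u-c['cx'])/c['fx'],(v-c['cy'])/c['fy'],1]);o=-R.T@t
    return o+d*(z-o[2])/d[2]
E
python3 - <<'E'
from h import *
np.set_printoptions(precision=4,suppress=True)
snap('top','t0',scale=1.5);snap('side','s0',scale=1.5)
s=r.sense();print(s,r.tips_ahead)
for c in('top','side'):
    i=camera_info(c);print(i, -np.array(i['R']).T@np.array(i['t']))
E
```

```text
{'time_s': 0.1, 'joints': array([ 1.0453,  0.0918,  1.2317,  0.    ,  1.8198, -0.0567]), 'qvel': array([-0.0001, -0.0014, -0.0028,  0.0001,  0.0007, -0.0016]), 'tau': array([  0.0019, -44.7856, -40.7572,   0.07  ,   0.0283,  -0.0001]), 'eef_pos': array([0.271 , 0.5351, 0.2296]), 'tool_rot': array([ 0.852 ,  0.5235, -0.0008,  0.0004]), 'force': array([ 0.4666, -0.5905,  0.8492]), 'torque': array([-0.0055, -0.0034,  0.0111]), 'gripper_width': 0.0874159093690603} 0.008
{'fx': 489.3801896078665, 'fy': 489.3801896078665, 'cx': 256.13014086467723, 'cy': 191.1903404849986, 'R': array([[-0.0139, -0.9999,  0.001 ],
       [-0.984 ,  0.0135, -0.1774],
       [ 0.1774, -0.0035, -0.9841]]), 't': array([0.0121, 0.5645, 1.3896])} [0.3091 0.0093 1.4677]
{'fx': 401.161456913593, 'fy': 401.161456913593, 'cx': 261.76803949045666, 'cy': 191.2309982929419, 'R': array([[ 0.89  , -0.456 ,  0.005 ],
       [-0.2883, -0.5712, -0.7685],
       [ 0.3533,  0.6825, -0.6398]]), 't': array([-0.5301,  0.2421,  0.924 ])} [ 0.2151 -0.734   0.78  ]
```

View pics/t0.png

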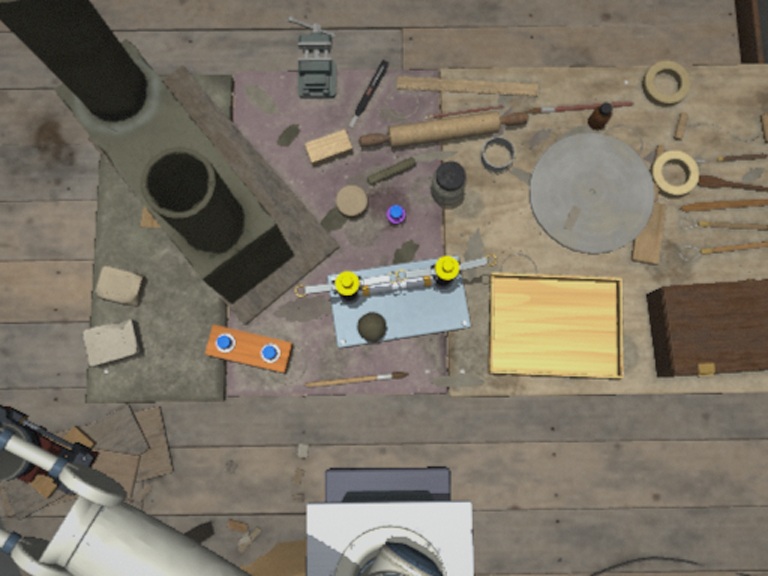

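View pics/s0.png

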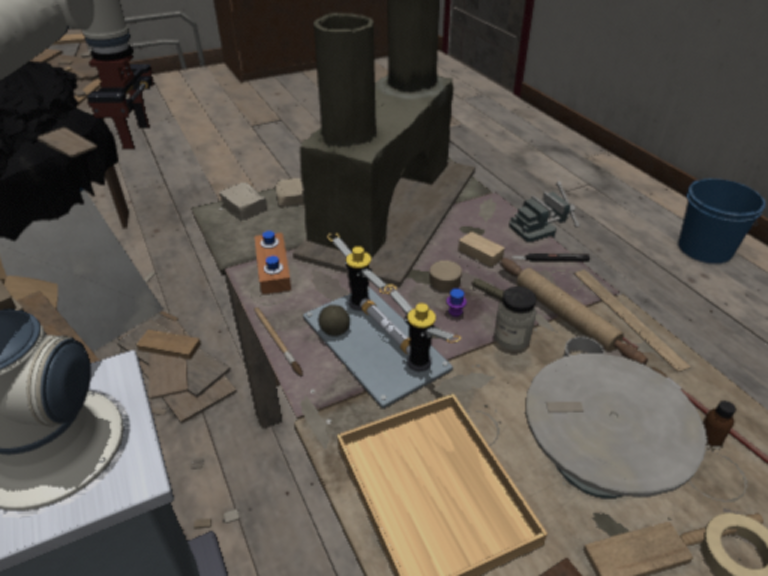

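Top: two yellow covers at about (347,283) and (447,268) in the enlarged view, a clay ball at (371,326), plugs in the rack at (224,343) and (270,353), a purple look-alike at (396,214). There is no tube. I'll confirm in a crop and measure by colour.

Run:
```python
from h import *
np.set_printoptions(precision=4,suppress=True)
im=cv2.imread('pics/t0_full.png'); 
cv2.imwrite('pics/t0c.png',cv2.resize(im[155:265,130:340],None,fx=3.8,fy=3.8,interpolation=cv2.INTER_CUBIC))
def blobs(name,lo,hi,amin):
    m=cv2.inRange(cv2.cvtColor(cv2.imread(name),cv2.COLOR_BGR2HSV),lo,hi)
    n,l,st,c=cv2.connectedComponentsWithStats(m)
    return [(c[i],st[i]) for i in range(1,n) if st[i][4]>=amin]
for cam in 'ts':
  nm={'t':'top','s':'side'}[cam]
  for lab,lo,hi in(('yel',(26,180,100),(34,255,255)),('blue',(100,150,80),(120,255,255))):
    for c,st in blobs(f'pics/{cam}0_full.png',lo,hi,12):
        if c[1]>280: continue
        print(nm,lab,c,st, 'z.119',unproj(nm,*c,.119)[:2],'z.132',unproj(nm,*c,.132)[:2],'z.048',unproj(nm,*c,.05)[:2])
```

```text
top yel [297.731  178.5127] [290 171  16  16 197] z.119 [ 0.5869 -0.113 ] z.132 [ 0.5842 -0.1118] z.048 [ 0.6011 -0.1193]
top yel [231.0781 188.6615] [224 181  15  16 192] z.119 [0.5604 0.0747] z.132 [0.558 0.074] z.048 [0.5732 0.078 ]
top blue [263.6296 140.7037] [260 137   8   8  54] z.119 [ 0.6983 -0.0189] z.132 [ 0.6945 -0.0186] z.048 [ 0.7182 -0.0203]
top blue [148.7222 227.6852] [145 224   9   8  54] z.119 [0.4538 0.3027] z.132 [0.4524 0.2998] z.048 [0.4612 0.3177]
top blue [179.1455 234.5273] [175 231   9   8  55] z.119 [0.4338 0.2184] z.132 [0.4326 0.2164] z.048 [0.4401 0.2291]
side blue [178.6786 156.2143] [176 154   7   5  28] z.119 [0.4388 0.2184] z.132 [0.4344 0.1996] z.048 [0.4621 0.3178]
side blue [181.1034 173.2414] [178 171   7   5  29] z.119 [0.4193 0.1378] z.132 [0.4152 0.1206] z.048 [0.4406 0.2288]
side blue [304.1458 195.3125] [300 192   9   7  48] z.119 [ 0.669  -0.0921] z.132 [ 0.6601 -0.1047] z.048 [ 0.7164 -0.0251]
```

View pics/t0c.png

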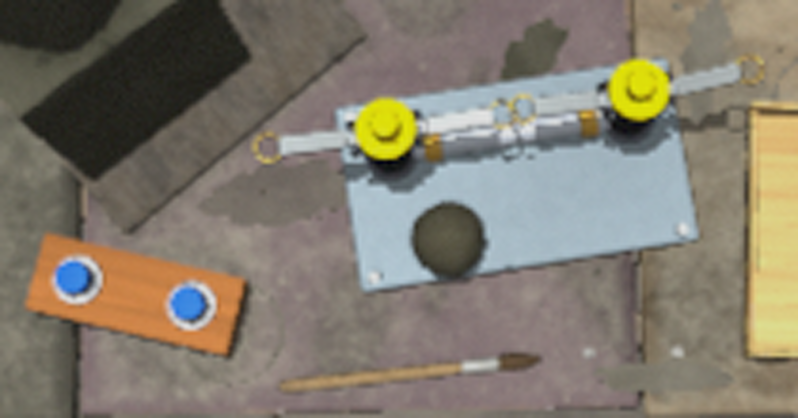

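```bash
cat >> h.py <<'E'
def pose():
    s=r.sense(); x,y,z,w=s['tool_rot']
    R=np.array([[1-2*(y*y+z*z),2*(x*y-z*w),2*(x*z+y*w)],[2*(x*y+z*w),1-2*(x*x+z*z),2*(y*z-x*w)],[2*(x*z-y*w),2*(y*z+x*w),1-2*(x*x+y*y)]])
    return s,R
def to(p,alpha=None):
    "offset in tool cm and yaw deg needed; offset given in tool axes before (pre) and after (post) the turn"
    s,R=pose(); d=np.array(p)-s['eef_pos']; a=np.degrees(np.arctan2(R[1,0],R[0,0]))
    yaw=0 if alpha is None else (a-alpha+180)%360-180
    c,sn=np.cos(np.radians(yaw)),np.sin(np.radians(yaw)); R2=R@np.array([[c,-sn,0],[sn,c,0],[0,0,1]])
    print('t',round(s['time_s'],2),'tcp',s['eef_pos'].round(4),'a',round(a,1),'w',round(s['gripper_width'],4),'F',s['force'].round(1),'yaw',round(yaw,1),'pre',(R.T@d*100).round(2),'post',(R2.T@d*100).round(2))
E
python3 - <<'E'
from h import *
np.set_printoptions(precision=4,suppress=True)
b=unproj('top',248.2,218.2,.038);print('ball',b)
L=np.array([.560,.0745]);Rr=np.array([.5866,-.1128]);o=(L+Rr)/2;y=(L-Rr)/np.linalg.norm(L-Rr);x=np.array([y[1],-y[0]])
print('stand',o,np.degrees(np.arctan2(x[1],x[0])),'ball rel',(b[:2]-o)@x,(b[:2]-o)@y,np.linalg.norm(L-Rr))
T=[unproj('top',u/1.5,v/1.5,.035)[:2] for u,v in((490,275),(622,278),(490,376),(622,378))];print(T,np.mean(T,0))
for n,p in(('jar',(451,178)),('mould',(352,200))): print(n,unproj('top',p[0]/1.5,p[1]/1.5,.1 if n=='jar' else .034)[:2])
to([b[0],b[1],.25],98.1)
im=cv2.imread('pics/s0_full.png')[0:110,0:130];cv2.imwrite('pics/s0g.png',cv2.resize(im,None,fx=5,fy=5))
E
```

```text
ball [0.4865 0.0287 0.038 ]
stand [ 0.5733 -0.0192] 8.08298764737663 ball rel -0.07923655604445026 0.05957704690612815 0.18917941219910797
[array([ 0.5883, -0.2065]), array([ 0.5786, -0.4687]), array([ 0.3886, -0.1986]), array([ 0.3812, -0.4546])] [ 0.4842 -0.3321]
jar [ 0.7689 -0.1284]
mould [0.7472 0.0671]
t 0.1 tcp [0.271  0.5351 0.2296] a 63.1 w 0.0874 F [ 0.5 -0.6  0.8] yaw -35.0 pre [-35.44  42.1   -1.98] post [-53.17  14.2   -1.98]
```

View pics/s0g.png

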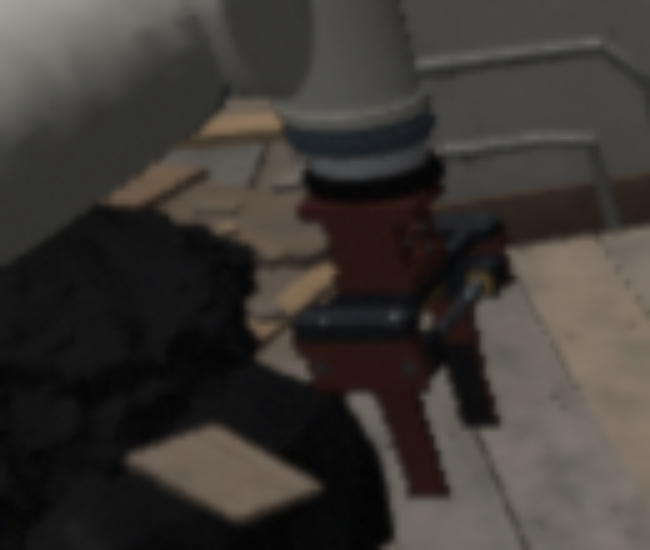

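The crop shows the gripper's long side lies along the jaw axis. The knobs to grasp are the two blue plugs in the rack at (224,343) and (270,353), which have white flanges and sit in the rack. The purple-flanged one at (396,214) is the look-alike and stays. I'll take the clay first.

Emit:
send_rows(targets=[{"offset":[0,0,0],"yaw":-8.75,"jaw":1},{"offset":[0,0,0],"yaw":-8.75,"jaw":1},{"offset":[0,0,0],"yaw":-8.75,"jaw":1},{"offset":[0,0,0],"yaw":-8.75,"jaw":1},{"offset":[-5.9,1.58,0],"yaw":0,"jaw":1},{"offset":[-5.9,1.58,0],"yaw":0,"jaw":1},{"offset":[-5.9,1.58,0],"yaw":0,"jaw":1},{"offset":[-5.9,1.58,0],"yaw":0,"jaw":1}])

```text
time_s: 1.1
eef_pos: [0.3673, 0.3087, 0.2302]
tool_rot: [0.655, 0.756, -0.0, 0.0]
force: [0.8, -1.3, 0.1]
gripper_width: 0.088
```

Emit:
send_rows(targets=[{"offset":[-5.9,1.58,0],"yaw":0,"jaw":1},{"offset":[-5.9,1.58,0],"yaw":0,"jaw":1},{"offset":[-5.9,1.58,0],"yaw":0,"jaw":1},{"offset":[-5.9,1.58,0],"yaw":0,"jaw":1},{"offset":[-5.9,1.58,0],"yaw":0,"jaw":1},{"offset":[0,0,4],"yaw":0,"jaw":1},{"offset":[0,0,4],"yaw":0,"jaw":1},{"offset":[0,0,0],"yaw":0,"jaw":1}])

```text
time_s: 2.1
eef_pos: [0.485, 0.0295, 0.1467]
tool_rot: [0.655, 0.755, -0.002, -0.003]
force: [-0.6, 0.2, 0.9]
gripper_width: 0.088
```

Run:
```python
from h import *
to([.4865,.0287,.034],98.1)
snap('side','s1',(150,110,350,260),4)
```

```text
t 2.1 tcp [0.485  0.0295 0.1467] a 98.1 w 0.088 F [-0.6  0.2  0.9] yaw 0.0 pre [-0.12  0.23 11.27] post [-0.12  0.23 11.27]
```

View pics/s1.png

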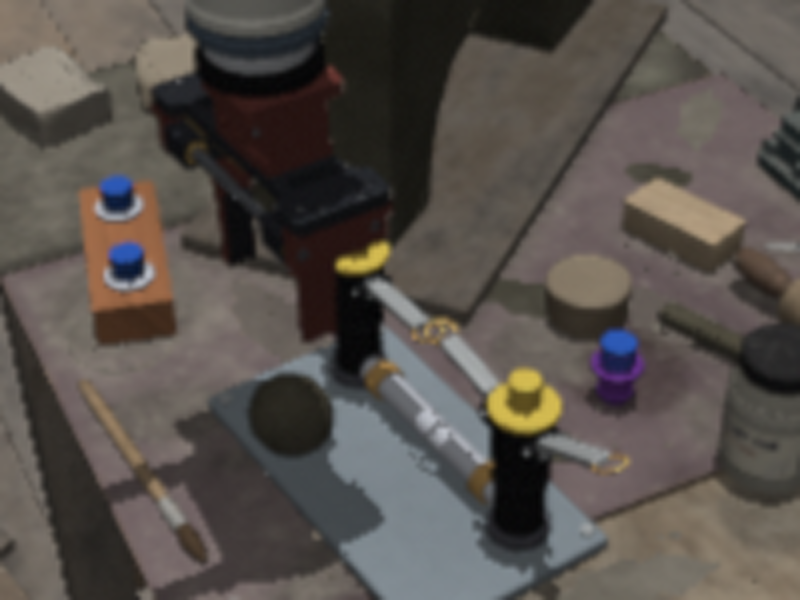

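The picture shows the ball at crop (290,415), which is (222.5,213.8) in the full image. I'll check this against the top estimate.

Run:
```python
from h import *
print(unproj('side',222.5,213.75,.038), unproj('side',334.6,241,.038))
for p in((.4865,.0287,.038),(.5600,.0745,.117),(.5866,-.1128,.117)): print(proj('side',p))
```

```text
[0.48652132 0.02051751 0.038     ] [ 0.69925467 -0.19964781  0.038     ]
(np.float64(221.32199190057736), np.float64(211.91882869680842))
(np.float64(237.98439955293856), np.float64(172.3052067815633))
(np.float64(279.78706980925864), np.float64(210.6966771532847))
```

Emit:
send_rows(targets=[{"offset":[-0.4,0.23,3],"yaw":0,"jaw":1},{"offset":[0,0,4],"yaw":0,"jaw":1},{"offset":[0,0,3],"yaw":0,"jaw":1},{"offset":[0,0,1.2],"yaw":0,"jaw":1},{"offset":[0,0,0],"yaw":0,"jaw":1},{"offset":[0,0,0],"yaw":0,"jaw":0.3},{"offset":[0,0,0],"yaw":0,"jaw":0.3},{"offset":[0,0,0],"yaw":0,"jaw":0.3}])

```text
time_s: 3.15
eef_pos: [0.4903, 0.0262, 0.0395]
tool_rot: [0.655, 0.756, 0.0, 0.0]
force: [-0.9, 1.8, 1.6]
gripper_width: 0.0614
```

Emit:
send_rows(targets=[{"offset":[0,0,0],"yaw":0,"jaw":0.3},{"offset":[0,0,0],"yaw":0,"jaw":0.3},{"offset":[0,0,0],"yaw":0,"jaw":0.3},{"offset":[0,0,-2],"yaw":0,"jaw":0.3},{"offset":[0,0,-4],"yaw":0,"jaw":0.3},{"offset":[0,0,-5],"yaw":0,"jaw":0.3},{"offset":[0,0,-5],"yaw":0,"jaw":0.3},{"offset":[0,0,0],"yaw":0,"jaw":0.3}])

```text
time_s: 4.15
eef_pos: [0.4915, 0.0256, 0.2029]
tool_rot: [0.655, 0.755, 0.002, 0.003]
force: [0.1, 0.4, -1.8]
gripper_width: 0.0549
```

Run:
```python
from h import *
to([.43,-.27,.20],98.1)
```

```text
t 4.15 tcp [0.4915 0.0256 0.2029] a 98.1 w 0.0549 F [ 0.1  0.4 -1.8] yaw 0.0 pre [-28.39 -10.26   0.28] post [-28.39 -10.26   0.28]
```

Emit:
send_rows(targets=[{"offset":[-5.2,-1.78,0],"yaw":0,"jaw":0.3},{"offset":[-5.2,-1.78,0],"yaw":0,"jaw":0.3},{"offset":[-5.2,-1.78,0],"yaw":0,"jaw":0.3},{"offset":[-5.2,-1.78,0],"yaw":0,"jaw":0.3},{"offset":[-5.2,-1.78,0],"yaw":0,"jaw":0.3},{"offset":[-5.2,-1.78,0],"yaw":0,"jaw":0.3},{"offset":[0,0,5],"yaw":0,"jaw":0.3},{"offset":[0,0,5],"yaw":0,"jaw":0.3}])

```text
time_s: 5.15
eef_pos: [0.427, -0.2986, 0.0951]
tool_rot: [0.656, 0.755, -0.0, -0.001]
force: [0.7, -0.2, -2.8]
gripper_width: 0.0548
```

Emit:
send_rows(targets=[{"offset":[0,0,3.5],"yaw":0,"jaw":0.3},{"offset":[0,0,2],"yaw":0,"jaw":0.3},{"offset":[0,0,0.6],"yaw":0,"jaw":0.3},{"offset":[0,0,0],"yaw":0,"jaw":0.3},{"offset":[0,0,0],"yaw":0,"jaw":0.3},{"offset":[0,0,0],"yaw":0,"jaw":0.8},{"offset":[0,0,0],"yaw":0,"jaw":1},{"offset":[0,0,0],"yaw":0,"jaw":1}])

```text
time_s: 6.15
eef_pos: [0.4286, -0.298, 0.0382]
tool_rot: [0.655, 0.756, 0.0, 0.0]
force: [-0.9, 0.3, 0.4]
gripper_width: 0.0819
```

Emit:
send_rows(targets=[{"offset":[0,0,-2],"yaw":0,"jaw":1},{"offset":[0,0,-5],"yaw":0,"jaw":1},{"offset":[0,0,-5],"yaw":0,"jaw":1},{"offset":[0,0,-5],"yaw":0,"jaw":1},{"offset":[0,0,0],"yaw":0,"jaw":1},{"offset":[0,0,0],"yaw":0,"jaw":1},{"offset":[0,0,0],"yaw":0,"jaw":1},{"offset":[0,0,0],"yaw":0,"jaw":1}])

```text
time_s: 7.15
eef_pos: [0.4279, -0.2975, 0.2061]
tool_rot: [0.655, 0.756, -0.0, -0.001]
force: [-0.4, 0.5, 0.2]
gripper_width: 0.0877
```

Run:
```python
from h import *
to([.5866,-.1128,.18],98.1)
to([.5866,-.1128,.134],98.1)
```

```text
t 7.15 tcp [ 0.4279 -0.2975  0.2061] a 98.1 w 0.0877 F [-0.4  0.5  0.2] yaw 0.0 pre [16.03 18.33  2.61] post [16.05 18.31  2.61]
t 7.15 tcp [ 0.4279 -0.2975  0.2061] a 98.1 w 0.0877 F [-0.4  0.5  0.2] yaw 0.0 pre [16.02 18.33  7.21] post [16.04 18.32  7.21]
```

Emit:
send_rows(targets=[{"offset":[4,4.58,0],"yaw":0,"jaw":0.6},{"offset":[4,4.58,0],"yaw":0,"jaw":0.6},{"offset":[4,4.58,0],"yaw":0,"jaw":0.6},{"offset":[4,4.58,0],"yaw":0,"jaw":0.6},{"offset":[0,0,2],"yaw":0,"jaw":0.6},{"offset":[0,0,0],"yaw":0,"jaw":0.6},{"offset":[0,0,0],"yaw":0,"jaw":0.6},{"offset":[0,0,0],"yaw":0,"jaw":0.6}])

```text
time_s: 8.15
eef_pos: [0.5867, -0.1148, 0.1886]
tool_rot: [0.656, 0.755, 0.0, 0.001]
force: [0.1, 0.6, -0.6]
gripper_width: 0.053
```

Run:
```python
from h import *
to([.5866,-.1128,.134],98.1)
snap('top','t2',(180,140,360,275),4.4)
```

```text
t 8.15 tcp [ 0.5867 -0.1148  0.1886] a 98.0 w 0.053 F [ 0.1  0.6 -0.6] yaw -0.1 pre [0.2  0.01 5.46] post [0.2  0.01 5.46]
```

View pics/t2.png

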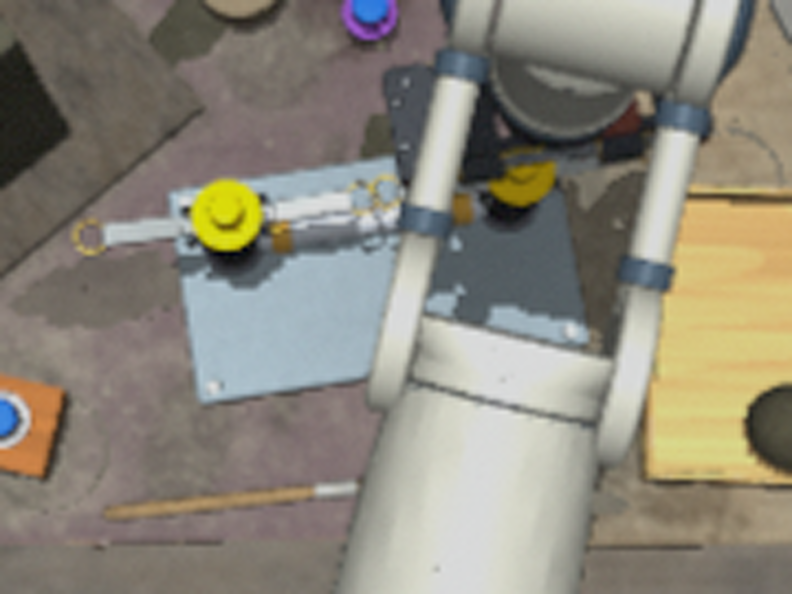

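The ball is in the tray at crop (785,425), and the right cover is under the gripper at (520,180). I'll grasp it.

Emit:
send_rows(targets=[{"offset":[0.2,0,3],"yaw":0,"jaw":0.6},{"offset":[0,0,2],"yaw":0,"jaw":0.6},{"offset":[0,0,0.4],"yaw":0,"jaw":0.6},{"offset":[0,0,0],"yaw":0,"jaw":0.6},{"offset":[0,0,0],"yaw":0,"jaw":0},{"offset":[0,0,0],"yaw":0,"jaw":0},{"offset":[0,0,0],"yaw":0,"jaw":0},{"offset":[0,0,0],"yaw":0,"jaw":0}])

```text
time_s: 9.2
eef_pos: [0.5869, -0.1117, 0.134]
tool_rot: [0.655, 0.755, 0.0, 0.0]
force: [0.4, -1.7, 1.3]
gripper_width: 0.02
```

Emit:
send_rows(targets=[{"offset":[0,0,0],"yaw":0,"jaw":0},{"offset":[0,0,0],"yaw":0,"jaw":0},{"offset":[0,0,-1],"yaw":0,"jaw":0},{"offset":[0,0,-2],"yaw":0,"jaw":0},{"offset":[0,0,-4],"yaw":0,"jaw":0},{"offset":[0,0,0],"yaw":0,"jaw":0},{"offset":[0,0,0],"yaw":0,"jaw":0},{"offset":[0,0,0],"yaw":0,"jaw":0}])

```text
time_s: 10.2
eef_pos: [0.5863, -0.1113, 0.2023]
tool_rot: [0.655, 0.756, -0.0, -0.001]
force: [-0.1, -0.2, -0.7]
gripper_width: 0.0201
```

Run:
```python
from h import *
to([.52,-.29,.20],98.1)
```

```text
t 10.2 tcp [ 0.5863 -0.1113  0.2023] a 98.1 w 0.0201 F [-0.1 -0.2 -0.7] yaw 0.0 pre [-16.75  -9.09   0.23] post [-16.75  -9.08   0.23]
```

Emit:
send_rows(targets=[{"offset":[-5.4,-2.7,0],"yaw":0,"jaw":0},{"offset":[-5.4,-2.7,0],"yaw":0,"jaw":0},{"offset":[-5.4,-2.7,0],"yaw":0,"jaw":0},{"offset":[-5.4,-2.7,0],"yaw":0,"jaw":0},{"offset":[0,0,6],"yaw":0,"jaw":0},{"offset":[0,0,6],"yaw":0,"jaw":0},{"offset":[0,0,4],"yaw":0,"jaw":0},{"offset":[0,0,0],"yaw":0,"jaw":0}])

```text
time_s: 11.2
eef_pos: [0.5076, -0.3386, 0.038]
tool_rot: [0.655, 0.755, -0.0, -0.005]
force: [-0.1, -0.7, 0.0]
gripper_width: 0.0202
```

Emit:
send_rows(targets=[{"offset":[0,0,0],"yaw":0,"jaw":0},{"offset":[0,0,0],"yaw":0,"jaw":0.6},{"offset":[0,0,0],"yaw":0,"jaw":0.6},{"offset":[0,0,0],"yaw":0,"jaw":0.6},{"offset":[0,0,-4],"yaw":0,"jaw":0.6},{"offset":[0,0,-6],"yaw":0,"jaw":0.6},{"offset":[0,0,-6],"yaw":0,"jaw":0.6},{"offset":[0,0,0],"yaw":0,"jaw":0.6}])

```text
time_s: 12.2
eef_pos: [0.5122, -0.342, 0.2116]
tool_rot: [0.655, 0.756, 0.0, 0.006]
force: [0.6, -0.4, 0.1]
gripper_width: 0.0528
```

Run:
```python
from h import *
to([.56,.0748,.18],98.1)
```

```text
t 12.2 tcp [ 0.5122 -0.342   0.2116] a 98.1 w 0.0528 F [ 0.6 -0.4  0.1] yaw 0.0 pre [40.61 10.61  2.89] post [40.61 10.58  2.89]
```

Emit:
send_rows(targets=[{"offset":[5.8,1.5,0],"yaw":0,"jaw":0.6},{"offset":[5.8,1.5,0],"yaw":0,"jaw":0.6},{"offset":[5.8,1.5,0],"yaw":0,"jaw":0.6},{"offset":[5.8,1.5,0],"yaw":0,"jaw":0.6},{"offset":[5.8,1.5,0],"yaw":0,"jaw":0.6},{"offset":[5.8,1.5,0],"yaw":0,"jaw":0.6},{"offset":[5.8,1.5,0],"yaw":0,"jaw":0.6},{"offset":[0,0,2],"yaw":0,"jaw":0.6}])

```text
time_s: 13.2
eef_pos: [0.5572, 0.0801, 0.1839]
tool_rot: [0.653, 0.757, 0.001, 0.0]
force: [0.7, -1.0, -0.3]
gripper_width: 0.0527
```

Emit:
send_rows(targets=[{"offset":[0,0,0],"yaw":0,"jaw":0.6},{"offset":[0,0,0],"yaw":0,"jaw":0.6},{"offset":[0,0,0],"yaw":0,"jaw":0.6},{"offset":[0,0,0],"yaw":0,"jaw":0.6},{"offset":[0,0,0],"yaw":0,"jaw":0.6},{"offset":[0,0,0],"yaw":0,"jaw":0.6},{"offset":[0,0,0],"yaw":0,"jaw":0.6},{"offset":[0,0,0],"yaw":0,"jaw":0.6}])

```text
time_s: 14.2
eef_pos: [0.5569, 0.0762, 0.1836]
tool_rot: [0.655, 0.756, -0.0, -0.0]
force: [-0.8, -0.6, -0.3]
gripper_width: 0.0524
```

Run:
```python
from h import *
to([.56,.0748,.134],98.1)
```

```text
t 14.2 tcp [0.5569 0.0762 0.1836] a 98.1 w 0.0524 F [-0.8 -0.6 -0.3] yaw 0.0 pre [-0.18  0.29  4.96] post [-0.18  0.29  4.96]
```

Emit:
send_rows(targets=[{"offset":[-0.2,0.3,3],"yaw":0,"jaw":0.6},{"offset":[0,0,1.5],"yaw":0,"jaw":0.6},{"offset":[0,0,0.5],"yaw":0,"jaw":0.6},{"offset":[0,0,0],"yaw":0,"jaw":0.6},{"offset":[0,0,0],"yaw":0,"jaw":0},{"offset":[0,0,0],"yaw":0,"jaw":0},{"offset":[0,0,0],"yaw":0,"jaw":0},{"offset":[0,0,0],"yaw":0,"jaw":0}])

```text
time_s: 15.2
eef_pos: [0.5603, 0.0746, 0.134]
tool_rot: [0.655, 0.756, 0.0, 0.0]
force: [0.2, 0.0, 0.5]
gripper_width: 0.0202
```

Emit:
send_rows(targets=[{"offset":[0,0,0],"yaw":0,"jaw":0},{"offset":[0,0,0],"yaw":0,"jaw":0},{"offset":[0,0,-1],"yaw":0,"jaw":0},{"offset":[0,0,-2],"yaw":0,"jaw":0},{"offset":[0,0,-4],"yaw":0,"jaw":0},{"offset":[0,0,0],"yaw":0,"jaw":0},{"offset":[0,0,0],"yaw":0,"jaw":0},{"offset":[0,0,0],"yaw":0,"jaw":0}])

```text
time_s: 16.2
eef_pos: [0.5597, 0.0745, 0.2024]
tool_rot: [0.655, 0.756, -0.001, -0.001]
force: [-0.2, 0.1, -1.4]
gripper_width: 0.0202
```

Run:
```python
from h import *
to([.50,-.41,.20],98.1)
```

```text
t 16.2 tcp [0.5597 0.0745 0.2024] a 98.1 w 0.0202 F [-0.2  0.1 -1.4] yaw 0.0 pre [-47.12 -12.77   0.26] post [-47.13 -12.73   0.26]
```

Emit:
send_rows(targets=[{"offset":[-5.7,-2.07,0],"yaw":0,"jaw":0},{"offset":[-5.7,-2.07,0],"yaw":0,"jaw":0},{"offset":[-5.7,-2.07,0],"yaw":0,"jaw":0},{"offset":[-5.7,-2.07,0],"yaw":0,"jaw":0},{"offset":[-5.7,-2.07,0],"yaw":0,"jaw":0},{"offset":[-5.7,-2.07,0],"yaw":0,"jaw":0},{"offset":[-5.7,-2.07,0],"yaw":0,"jaw":0},{"offset":[-5.7,-2.07,0],"yaw":0,"jaw":0}])

```text
time_s: 17.2
eef_pos: [0.4598, -0.4019, 0.2024]
tool_rot: [0.655, 0.755, 0.0, -0.001]
force: [-0.0, -0.7, 0.6]
gripper_width: 0.0204
```

Emit:
send_rows(targets=[{"offset":[0,0,6],"yaw":0,"jaw":0},{"offset":[0,0,6],"yaw":0,"jaw":0},{"offset":[0,0,4],"yaw":0,"jaw":0},{"offset":[0,0,0],"yaw":0,"jaw":0},{"offset":[0,0,0],"yaw":0,"jaw":0},{"offset":[0,0,0],"yaw":0,"jaw":0.6},{"offset":[0,0,0],"yaw":0,"jaw":0.6},{"offset":[0,0,0],"yaw":0,"jaw":0.6}])

```text
time_s: 18.2
eef_pos: [0.4611, -0.4006, 0.0447]
tool_rot: [0.655, 0.756, -0.0, 0.001]
force: [0.1, -0.3, -0.4]
gripper_width: 0.0469
```

Emit:
send_rows(targets=[{"offset":[0,0,-4],"yaw":0,"jaw":0.6},{"offset":[0,0,-6],"yaw":0,"jaw":0.6},{"offset":[0,0,-6],"yaw":0,"jaw":0.6},{"offset":[0,0,-2],"yaw":0,"jaw":0.6},{"offset":[0,0,0],"yaw":0,"jaw":0.6},{"offset":[0,0,0],"yaw":0,"jaw":0.6},{"offset":[0,0,0],"yaw":0,"jaw":0.6},{"offset":[0,0,0],"yaw":0,"jaw":0.6}])

```text
time_s: 19.2
eef_pos: [0.4605, -0.4, 0.2221]
tool_rot: [0.655, 0.756, 0.0, -0.001]
force: [0.4, 0.8, 0.1]
gripper_width: 0.0528
```

Run:
```python
from h import *
np.set_printoptions(precision=4,suppress=True)
to([.4406,.229,.15],103.3)
snap('top','t3',(130,140,420,270),2.7)
im=cv2.imread('pics/t3_full.png');m=cv2.inRange(cv2.cvtColor(im,cv2.COLOR_BGR2HSV),(100,150,80),(120,255,255))
n,l,st,c=cv2.connectedComponentsWithStats(m)
for i in range(1,n):
    if st[i][4]>12:print(c[i],st[i],unproj('top',*c[i],.053)[:2])
```

```text
t 19.2 tcp [ 0.4605 -0.4     0.2221] a 98.1 w 0.0528 F [0.4 0.8 0.1] yaw -5.2 pre [62.54  6.95  7.32] post [61.66 12.54  7.32]
[263.6296 140.7037] [260 137   8   8  54] [ 0.7173 -0.0203]
[148.8571 227.625 ] [145 224   9   8  56] [0.4611 0.3166]
[179.1455 234.5273] [175 231   9   8  55] [0.4399 0.2286]
```

View pics/t3.png

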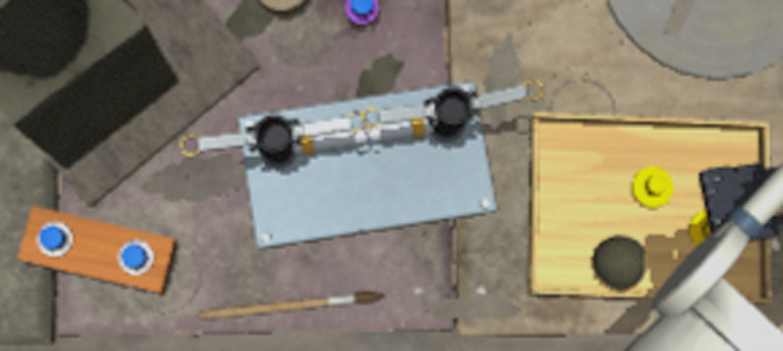

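The plate and both mouths are clear, and the ball and both covers lie in the tray at crop (620,262), (653,187) and (700,228). The next target is the rack plug at crop (135,257), with a white flange. It is not the purple one at (362,8).

Emit:
send_rows(targets=[{"offset":[5.68,0.63,0],"yaw":0,"jaw":0.6},{"offset":[5.68,0.63,0],"yaw":0,"jaw":0.6},{"offset":[5.68,0.63,0],"yaw":0,"jaw":0.6},{"offset":[5.68,0.63,0],"yaw":0,"jaw":0.6},{"offset":[5.68,0.63,0],"yaw":0,"jaw":0.6},{"offset":[5.68,0.63,0],"yaw":0,"jaw":0.6},{"offset":[5.68,0.63,0],"yaw":0,"jaw":0.6},{"offset":[5.68,0.63,0],"yaw":0,"jaw":0.6}])

```text
time_s: 20.25
eef_pos: [0.4459, 0.0584, 0.2236]
tool_rot: [0.655, 0.755, 0.0, 0.0]
force: [0.9, -0.6, 0.5]
gripper_width: 0.0528
```

Emit:
send_rows(targets=[{"offset":[5.68,0.63,0],"yaw":0,"jaw":0.6},{"offset":[5.68,0.63,0],"yaw":0,"jaw":0.6},{"offset":[5.68,0.63,0],"yaw":0,"jaw":0.6},{"offset":[0,0,6],"yaw":0,"jaw":0.6},{"offset":[0,0,5],"yaw":0,"jaw":0.6},{"offset":[0,0,0],"yaw":0,"jaw":0.6},{"offset":[0,0,0],"yaw":0,"jaw":0.6},{"offset":[0,0,0],"yaw":0,"jaw":0.6}])

```text
time_s: 21.25
eef_pos: [0.4424, 0.2284, 0.1169]
tool_rot: [0.655, 0.755, 0.002, 0.001]
force: [0.1, 0.1, 0.5]
gripper_width: 0.0524
```

Run:
```python
from h import *
to([.4403,.2288,.048],98.1)
snap('side','s2',(100,90,280,220),4.4)
```

```text
t 21.25 tcp [0.4424 0.2284 0.1169] a 98.1 w 0.0524 F [0.1 0.1 0.5] yaw 0.0 pre [ 0.06 -0.23  6.89] post [ 0.06 -0.23  6.89]
```

View pics/s2.png

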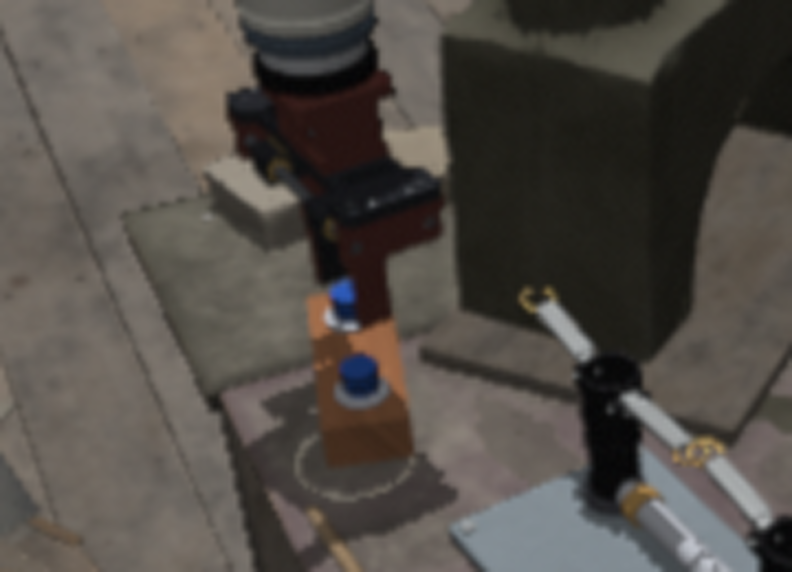

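The gripper is right over plug 2 at crop (358,378) and the kiln is well clear. I'll descend and grip.

Emit:
send_rows(targets=[{"offset":[0,-0.2,3],"yaw":0,"jaw":0.6},{"offset":[0,0,3],"yaw":0,"jaw":0.6},{"offset":[0,0,0.8],"yaw":0,"jaw":0.6},{"offset":[0,0,0],"yaw":0,"jaw":0.6},{"offset":[0,0,0],"yaw":0,"jaw":0.6},{"offset":[0,0,0],"yaw":0,"jaw":0.1},{"offset":[0,0,0],"yaw":0,"jaw":0.1},{"offset":[0,0,0],"yaw":0,"jaw":0.1}])

```text
time_s: 22.3
eef_pos: [0.4393, 0.2278, 0.0463]
tool_rot: [0.655, 0.756, 0.0, 0.0]
force: [0.4, -3.0, 3.2]
gripper_width: 0.0261
```

Emit:
send_rows(targets=[{"offset":[0,0,0],"yaw":0,"jaw":0.1},{"offset":[0,0,0],"yaw":0,"jaw":0.1},{"offset":[0,0,0],"yaw":0,"jaw":0.1},{"offset":[0,0,0],"yaw":0,"jaw":0.1},{"offset":[0,0,0],"yaw":0,"jaw":0.1},{"offset":[0,0,0],"yaw":0,"jaw":0.1},{"offset":[0,0,0],"yaw":0,"jaw":0.1},{"offset":[0,0,0],"yaw":0,"jaw":0.1}])

```text
time_s: 23.3
eef_pos: [0.4393, 0.2278, 0.0463]
tool_rot: [0.655, 0.755, 0.0, 0.0]
force: [0.1, -1.8, 5.7]
gripper_width: 0.0251
```

Emit:
send_rows(targets=[{"offset":[0,0,-1],"yaw":0,"jaw":0.1},{"offset":[0,0,-2],"yaw":0,"jaw":0.1},{"offset":[0,0,-4],"yaw":0,"jaw":0.1},{"offset":[0,0,-5],"yaw":0,"jaw":0.1},{"offset":[0,0,-3],"yaw":0,"jaw":0.1},{"offset":[0,0,0],"yaw":0,"jaw":0.1},{"offset":[0,0,0],"yaw":0,"jaw":0.1},{"offset":[0,0,0],"yaw":0,"jaw":0.1}])

```text
time_s: 24.3
eef_pos: [0.4382, 0.2275, 0.1935]
tool_rot: [0.655, 0.756, -0.002, -0.001]
force: [-0.3, -0.0, -0.5]
gripper_width: 0.0256
```

Run:
```python
from h import *
to([.5866,-.1128,.20],98.1)
```

```text
t 24.3 tcp [0.4382 0.2275 0.1935] a 98.1 w 0.0256 F [-0.3 -0.  -0.5] yaw 0.0 pre [-35.78   9.87  -0.65] post [-35.78   9.89  -0.65]
```

Emit:
send_rows(targets=[{"offset":[-5.96,1.63,0],"yaw":0,"jaw":0.1},{"offset":[-5.96,1.63,0],"yaw":0,"jaw":0.1},{"offset":[-5.96,1.63,0],"yaw":0,"jaw":0.1},{"offset":[-5.96,1.63,0],"yaw":0,"jaw":0.1},{"offset":[-5.96,1.63,0],"yaw":0,"jaw":0.1},{"offset":[-5.96,1.63,0],"yaw":0,"jaw":0.1},{"offset":[0,0,0],"yaw":0,"jaw":0.1},{"offset":[0,0,0],"yaw":0,"jaw":0.1}])

```text
time_s: 25.3
eef_pos: [0.5858, -0.112, 0.1942]
tool_rot: [0.655, 0.755, -0.0, -0.001]
force: [-0.3, 0.9, -1.6]
gripper_width: 0.0254
```

Emit:
send_rows(targets=[{"offset":[0,0,0],"yaw":0,"jaw":0.1},{"offset":[0,0,0],"yaw":0,"jaw":0.1},{"offset":[0,0,0],"yaw":0,"jaw":0.1},{"offset":[0,0,0],"yaw":0,"jaw":0.1},{"offset":[0,0,0],"yaw":0,"jaw":0.1},{"offset":[0,0,0],"yaw":0,"jaw":0.1},{"offset":[0,0,0],"yaw":0,"jaw":0.1},{"offset":[0,0,0],"yaw":0,"jaw":0.1}])

```text
time_s: 26.3
eef_pos: [0.5864, -0.1125, 0.1956]
tool_rot: [0.655, 0.755, -0.0, -0.0]
force: [0.2, -1.1, -1.2]
gripper_width: 0.0255
```

Run:
```python
from h import *
to([.5856,-.1128,.170],98.1)
snap('side','s3',(210,130,350,240),5.6)
```

```text
t 26.3 tcp [ 0.5864 -0.1125  0.1956] a 98.1 w 0.0255 F [ 0.2 -1.1 -1.2] yaw 0.0 pre [-0.02 -0.08  2.56] post [-0.02 -0.08  2.56]
```

View pics/s3.png

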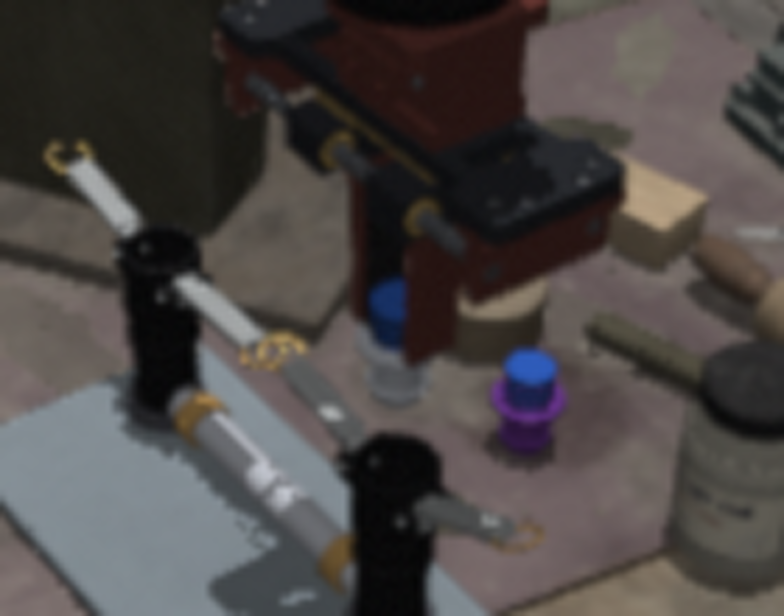

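The plug hangs upright at crop (395,365), directly above the right mouth at (397,460). I'll insert it.

Emit:
send_rows(targets=[{"offset":[0,-0.08,2.5],"yaw":0,"jaw":0.1},{"offset":[0,0,1],"yaw":0,"jaw":0.1},{"offset":[0,0,0.8],"yaw":0,"jaw":0.1},{"offset":[0,0,0.8],"yaw":0,"jaw":0.1},{"offset":[0,0,0.8],"yaw":0,"jaw":0.1},{"offset":[0,0,0.6],"yaw":0,"jaw":0.1},{"offset":[0,0,0],"yaw":0,"jaw":0.1},{"offset":[0,0,0],"yaw":0,"jaw":0.1}])

```text
time_s: 27.35
eef_pos: [0.5856, -0.1129, 0.1305]
tool_rot: [0.655, 0.755, -0.0, 0.0]
force: [1.1, -2.8, -2.0]
gripper_width: 0.0254
```

Run:
```python
from h import *
to([.5856,-.1128,.1293],98.1)
```

```text
t 27.35 tcp [ 0.5856 -0.1129  0.1305] a 98.1 w 0.0254 F [ 1.1 -2.8 -2. ] yaw 0.0 pre [0.01 0.   0.12] post [0.01 0.   0.12]
```

Last few mm, with a gentle press, then release.

Emit:
send_rows(targets=[{"offset":[0,0,0.1],"yaw":0,"jaw":0.1},{"offset":[0,0,0.1],"yaw":0,"jaw":0.1},{"offset":[0,0,0],"yaw":0,"jaw":0.1},{"offset":[0,0,0],"yaw":0,"jaw":0.1},{"offset":[0,0,0],"yaw":0,"jaw":0.1},{"offset":[0,0,0],"yaw":0,"jaw":0.1},{"offset":[0,0,0],"yaw":0,"jaw":0.1},{"offset":[0,0,0],"yaw":0,"jaw":0.1}])

```text
time_s: 28.35
eef_pos: [0.5859, -0.1127, 0.1294]
tool_rot: [0.655, 0.755, 0.0, 0.001]
force: [0.3, -3.8, 5.0]
gripper_width: 0.0251
```

Emit:
send_rows(targets=[{"offset":[0,0,0],"yaw":0,"jaw":0.6},{"offset":[0,0,0],"yaw":0,"jaw":0.6},{"offset":[0,0,0],"yaw":0,"jaw":0.6},{"offset":[0,0,0],"yaw":0,"jaw":0.6},{"offset":[0,0,-2],"yaw":0,"jaw":0.6},{"offset":[0,0,-4],"yaw":0,"jaw":0.6},{"offset":[0,0,-3],"yaw":0,"jaw":0.6},{"offset":[0,0,0],"yaw":0,"jaw":0.6}])

```text
time_s: 29.35
eef_pos: [0.5867, -0.1129, 0.223]
tool_rot: [0.655, 0.755, 0.002, 0.003]
force: [0.5, -0.1, -0.5]
gripper_width: 0.0524
```

Run:
```python
from h import *
to([.4616,.317,.12],103.3)
```

```text
t 29.35 tcp [ 0.5867 -0.1129  0.223 ] a 98.1 w 0.0524 F [ 0.5 -0.1 -0.5] yaw -5.2 pre [44.35 -6.36 10.16] post [44.74 -2.34 10.16]
```

Emit:
send_rows(targets=[{"offset":[5.54,-0.8,0],"yaw":0,"jaw":0.6},{"offset":[5.54,-0.8,0],"yaw":0,"jaw":0.6},{"offset":[5.54,-0.8,0],"yaw":0,"jaw":0.6},{"offset":[5.54,-0.8,0],"yaw":0,"jaw":0.6},{"offset":[5.54,-0.8,0],"yaw":0,"jaw":0.6},{"offset":[5.54,-0.8,0],"yaw":0,"jaw":0.6},{"offset":[5.54,-0.8,0],"yaw":0,"jaw":0.6},{"offset":[5.54,-0.8,0],"yaw":0,"jaw":0.6}])

```text
time_s: 30.35
eef_pos: [0.4583, 0.3186, 0.2172]
tool_rot: [0.655, 0.755, -0.001, -0.0]
force: [1.4, 0.1, 0.6]
gripper_width: 0.0527
```

Emit:
send_rows(targets=[{"offset":[0,0,5],"yaw":0,"jaw":0.6},{"offset":[0,0,5],"yaw":0,"jaw":0.6},{"offset":[0,0,0],"yaw":0,"jaw":0.6},{"offset":[0,0,0],"yaw":0,"jaw":0.6},{"offset":[0,0,0],"yaw":0,"jaw":0.6},{"offset":[0,0,0],"yaw":0,"jaw":0.6},{"offset":[0,0,0],"yaw":0,"jaw":0.6},{"offset":[0,0,0],"yaw":0,"jaw":0.6}])

```text
time_s: 31.35
eef_pos: [0.4596, 0.3172, 0.119]
tool_rot: [0.655, 0.755, 0.0, 0.0]
force: [0.1, -0.7, -0.2]
gripper_width: 0.0525
```

Run:
```python
from h import *
to([.4616,.317,.047],98.1)
snap('side','s4',(100,90,300,240),4)
```

```text
t 31.35 tcp [0.4596 0.3172 0.119 ] a 98.1 w 0.0525 F [ 0.1 -0.7 -0.2] yaw 0.0 pre [-0.05  0.19  7.2 ] post [-0.05  0.19  7.2 ]
```

View pics/s4.png

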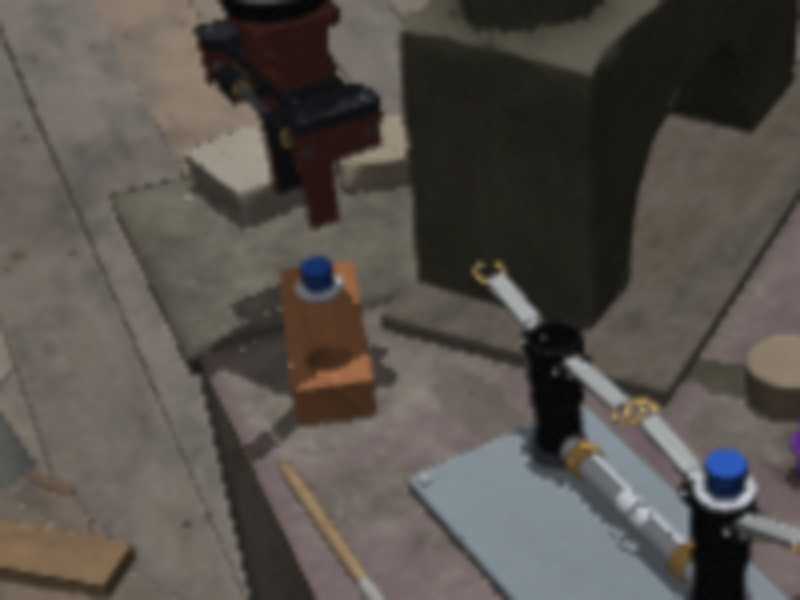

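The right plug is seated with its flange on the rim, at crop (725,480). The remaining plug, at (317,275), is under the gripper.

Emit:
send_rows(targets=[{"offset":[0,0.15,3],"yaw":0,"jaw":0.6},{"offset":[0,0,3],"yaw":0,"jaw":0.6},{"offset":[0,0,1.2],"yaw":0,"jaw":0.6},{"offset":[0,0,0],"yaw":0,"jaw":0.6},{"offset":[0,0,0],"yaw":0,"jaw":0.6},{"offset":[0,0,0],"yaw":0,"jaw":0.1},{"offset":[0,0,0],"yaw":0,"jaw":0.1},{"offset":[0,0,0],"yaw":0,"jaw":0.1}])

```text
time_s: 32.4
eef_pos: [0.4612, 0.3173, 0.0471]
tool_rot: [0.655, 0.756, 0.0, 0.0]
force: [0.6, -2.5, 1.0]
gripper_width: 0.0263
```

Emit:
send_rows(targets=[{"offset":[0,0,0],"yaw":0,"jaw":0.1},{"offset":[0,0,0],"yaw":0,"jaw":0.1},{"offset":[0,0,0],"yaw":0,"jaw":0.1},{"offset":[0,0,0],"yaw":0,"jaw":0.1},{"offset":[0,0,0],"yaw":0,"jaw":0.1},{"offset":[0,0,0],"yaw":0,"jaw":0.1},{"offset":[0,0,0],"yaw":0,"jaw":0.1},{"offset":[0,0,0],"yaw":0,"jaw":0.1}])

```text
time_s: 33.4
eef_pos: [0.4612, 0.3173, 0.047]
tool_rot: [0.655, 0.755, 0.0, 0.0]
force: [-0.8, -2.2, 5.7]
gripper_width: 0.0253
```

Emit:
send_rows(targets=[{"offset":[0,0,-1],"yaw":0,"jaw":0.1},{"offset":[0,0,-2],"yaw":0,"jaw":0.1},{"offset":[0,0,-4],"yaw":0,"jaw":0.1},{"offset":[0,0,-5],"yaw":0,"jaw":0.1},{"offset":[0,0,-3],"yaw":0,"jaw":0.1},{"offset":[0,0,0],"yaw":0,"jaw":0.1},{"offset":[0,0,0],"yaw":0,"jaw":0.1},{"offset":[0,0,0],"yaw":0,"jaw":0.1}])

```text
time_s: 34.4
eef_pos: [0.4603, 0.317, 0.1943]
tool_rot: [0.655, 0.756, -0.002, -0.001]
force: [-0.4, -0.2, -0.6]
gripper_width: 0.0254
```

Run:
```python
from h import *
to([.56,.0745,.195],98.1)
```

```text
t 34.4 tcp [0.4603 0.317  0.1943] a 98.1 w 0.0254 F [-0.4 -0.2 -0.6] yaw 0.0 pre [-25.42   6.44  -0.06] post [-25.41   6.46  -0.06]
```

Emit:
send_rows(targets=[{"offset":[-5.1,0,0],"yaw":0,"jaw":0.1},{"offset":[-5.1,0,0],"yaw":0,"jaw":0.1},{"offset":[-5.1,0,0],"yaw":0,"jaw":0.1},{"offset":[-5.1,3.2,0],"yaw":0,"jaw":0.1},{"offset":[-5,3.2,0],"yaw":0,"jaw":0.1},{"offset":[0,0,0],"yaw":0,"jaw":0.1},{"offset":[0,0,0],"yaw":0,"jaw":0.1},{"offset":[0,0,0],"yaw":0,"jaw":0.1}])

```text
time_s: 35.4
eef_pos: [0.5596, 0.0762, 0.1964]
tool_rot: [0.655, 0.756, -0.0, -0.0]
force: [0.4, -0.0, -1.4]
gripper_width: 0.0252
```

Emit:
send_rows(targets=[{"offset":[0,0,0],"yaw":0,"jaw":0.1},{"offset":[0,0,0],"yaw":0,"jaw":0.1},{"offset":[0,0,0],"yaw":0,"jaw":0.1},{"offset":[0,0,0],"yaw":0,"jaw":0.1},{"offset":[0,0,0],"yaw":0,"jaw":0.1},{"offset":[0,0,0],"yaw":0,"jaw":0.1},{"offset":[0,0,0],"yaw":0,"jaw":0.1},{"offset":[0,0,0],"yaw":0,"jaw":0.1}])

```text
time_s: 36.4
eef_pos: [0.5603, 0.075, 0.1966]
tool_rot: [0.655, 0.755, -0.0, -0.0]
force: [-0.1, 0.3, -0.2]
gripper_width: 0.0254
```

Run:
```python
from h import *
to([.56,.0745,.13],98.1)
print(unproj('side',247.5,171,.01))
```

```text
t 36.4 tcp [0.5603 0.075  0.1966] a 98.1 w 0.0254 F [-0.1  0.3 -0.2] yaw 0.0 pre [-0.04 -0.04  6.66] post [-0.04 -0.04  6.66]
[0.64564227 0.19761646 0.01      ]
```

Emit:
send_rows(targets=[{"offset":[-0.04,-0.04,2.5],"yaw":0,"jaw":0.1},{"offset":[0,0,1],"yaw":0,"jaw":0.1},{"offset":[0,0,0.8],"yaw":0,"jaw":0.1},{"offset":[0,0,0.8],"yaw":0,"jaw":0.1},{"offset":[0,0,0.8],"yaw":0,"jaw":0.1},{"offset":[0,0,0.6],"yaw":0,"jaw":0.1},{"offset":[0,0,0],"yaw":0,"jaw":0.1},{"offset":[0,0,0],"yaw":0,"jaw":0.1}])

```text
time_s: 37.4
eef_pos: [0.5601, 0.0746, 0.132]
tool_rot: [0.655, 0.756, 0.0, 0.0]
force: [0.7, 0.1, -0.7]
gripper_width: 0.0255
```

Emit:
send_rows(targets=[{"offset":[0,0,0.15],"yaw":0,"jaw":0.1},{"offset":[0,0,0.1],"yaw":0,"jaw":0.1},{"offset":[0,0,0],"yaw":0,"jaw":0.1},{"offset":[0,0,0],"yaw":0,"jaw":0.1},{"offset":[0,0,0],"yaw":0,"jaw":0.1},{"offset":[0,0,0],"yaw":0,"jaw":0.1},{"offset":[0,0,0],"yaw":0,"jaw":0.1},{"offset":[0,0,0],"yaw":0,"jaw":0.1}])

```text
time_s: 38.4
eef_pos: [0.5602, 0.0745, 0.13]
tool_rot: [0.655, 0.756, 0.0, 0.0]
force: [-1.9, 0.2, 5.8]
gripper_width: 0.0253
```

Emit:
send_rows(targets=[{"offset":[0,0,0],"yaw":0,"jaw":0.6},{"offset":[0,0,0],"yaw":0,"jaw":0.6},{"offset":[0,0,0],"yaw":0,"jaw":0.6},{"offset":[0,0,-1],"yaw":0,"jaw":0.6},{"offset":[0,0,-2],"yaw":0,"jaw":1},{"offset":[0,0,-3],"yaw":0,"jaw":1},{"offset":[0,0,0],"yaw":0,"jaw":1},{"offset":[0,0,0],"yaw":0,"jaw":1}])

```text
time_s: 39.4
eef_pos: [0.5599, 0.0746, 0.1889]
tool_rot: [0.655, 0.756, 0.0, 0.0]
force: [-0.7, 0.6, -1.0]
gripper_width: 0.0868
```

Emit:
send_rows(targets=[{"offset":[0,0,0],"yaw":0,"jaw":1},{"offset":[0,0,0],"yaw":0,"jaw":1},{"offset":[0,0,0],"yaw":0,"jaw":1},{"offset":[0,0,0],"yaw":0,"jaw":1},{"offset":[0,0,0],"yaw":0,"jaw":1},{"offset":[0,0,0],"yaw":0,"jaw":1},{"offset":[0,0,0],"yaw":0,"jaw":1},{"offset":[0,0,0],"yaw":0,"jaw":1}])

```text
time_s: 40.4
eef_pos: [0.5599, 0.0745, 0.1891]
tool_rot: [0.655, 0.756, 0.0, 0.0]
force: [-0.3, -0.6, -0.2]
gripper_width: 0.0879
```

Run:
```python
from h import *
to([.56,.0745,.076],98.1)
snap('side','s5',(170,110,350,245),4.4)
```

```text
t 40.4 tcp [0.5599 0.0745 0.1891] a 98.1 w 0.0879 F [-0.3 -0.6 -0.2] yaw 0.0 pre [-0.    0.   11.31] post [-0.    0.   11.31]
```

View pics/s5.png

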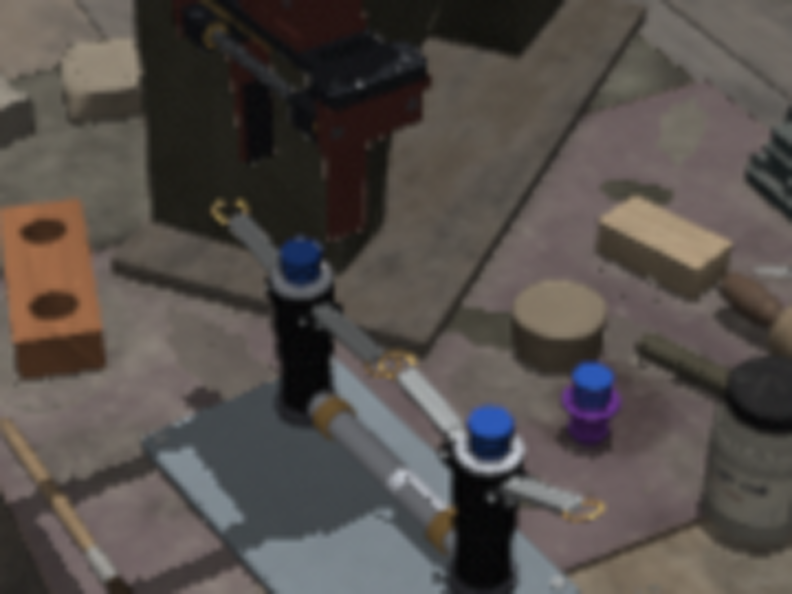

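Both plugs are seated with their flanges on the rims, and all arms are level. I'll straddle the left coupler and press down.

Emit:
send_rows(targets=[{"offset":[0,0,3],"yaw":0,"jaw":1},{"offset":[0,0,2.5],"yaw":0,"jaw":1},{"offset":[0,0,1],"yaw":0,"jaw":1},{"offset":[0,0,1],"yaw":0,"jaw":1},{"offset":[0,0,1],"yaw":0,"jaw":1},{"offset":[0,0,1],"yaw":0,"jaw":1},{"offset":[0,0,0.9],"yaw":0,"jaw":1},{"offset":[0,0,0.9],"yaw":0,"jaw":1}])

```text
time_s: 41.45
eef_pos: [0.5612, 0.0745, 0.078]
tool_rot: [0.655, 0.755, 0.001, 0.001]
force: [0.4, 0.4, 3.3]
gripper_width: 0.0878
```

Emit:
send_rows(targets=[{"offset":[0,0,0],"yaw":0,"jaw":1},{"offset":[0,0,0],"yaw":0,"jaw":0.9},{"offset":[0,0,0],"yaw":0,"jaw":0.8},{"offset":[0,0,0],"yaw":0,"jaw":0.7},{"offset":[0,0,0],"yaw":0,"jaw":0.6},{"offset":[0,0,0],"yaw":0,"jaw":0.5},{"offset":[0,0,0],"yaw":0,"jaw":0.4},{"offset":[0,0,0],"yaw":0,"jaw":0.4}])

```text
time_s: 42.45
eef_pos: [0.5596, 0.0738, 0.0754]
tool_rot: [0.655, 0.755, -0.001, -0.0]
force: [0.8, -5.8, -6.7]
gripper_width: 0.0539
```

Emit:
send_rows(targets=[{"offset":[0,0,0],"yaw":0,"jaw":0.4},{"offset":[0,0,0],"yaw":0,"jaw":0.4},{"offset":[0,0,0],"yaw":0,"jaw":0.4},{"offset":[0,0,0],"yaw":0,"jaw":0.4},{"offset":[0,0,0],"yaw":0,"jaw":0.4},{"offset":[0,0,0],"yaw":0,"jaw":0.4},{"offset":[0,0,0],"yaw":0,"jaw":0.4},{"offset":[0,0,0],"yaw":0,"jaw":0.4}])

```text
time_s: 43.45
eef_pos: [0.5596, 0.0738, 0.0754]
tool_rot: [0.655, 0.755, -0.001, -0.0]
force: [1.0, -5.1, -6.8]
gripper_width: 0.0541
```

Run:
```python
from h import *
to([.56,.0745,.076],98.1)
snap('side','s6',(170,110,350,245),4.4)
```

```text
t 43.45 tcp [0.5596 0.0738 0.0754] a 98.1 w 0.0541 F [ 1.  -5.1 -6.8] yaw 0.0 pre [ 0.07  0.05 -0.06] post [ 0.07  0.05 -0.06]
```

View pics/s6.png

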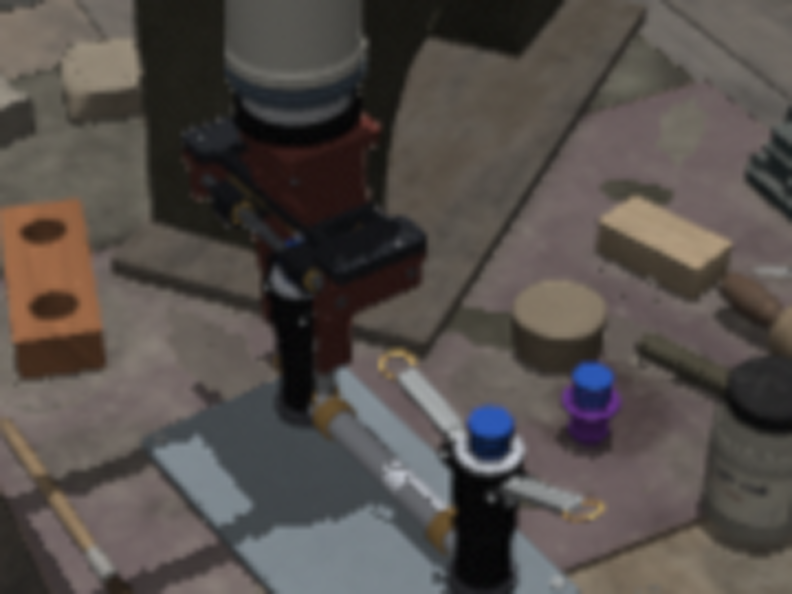

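Squeezed home at 54 mm, against 55 mm for locked arms. I'll release, lift and do the right coupler.

Emit:
send_rows(targets=[{"offset":[0,0,0],"yaw":0,"jaw":0.8},{"offset":[0,0,0],"yaw":0,"jaw":1},{"offset":[0,0,0],"yaw":0,"jaw":1},{"offset":[0,0,0],"yaw":0,"jaw":1},{"offset":[0,0,-2],"yaw":0,"jaw":1},{"offset":[0,0,-4],"yaw":0,"jaw":1},{"offset":[0,0,-4],"yaw":0,"jaw":1},{"offset":[0,0,-2],"yaw":0,"jaw":1}])

```text
time_s: 44.5
eef_pos: [0.5608, 0.0747, 0.2005]
tool_rot: [0.655, 0.756, 0.002, 0.002]
force: [0.6, -0.3, -0.0]
gripper_width: 0.0879
```

Emit:
send_rows(targets=[{"offset":[-4.73,0,0],"yaw":0,"jaw":1},{"offset":[-4.73,0,0],"yaw":0,"jaw":1},{"offset":[-4.73,0,0],"yaw":0,"jaw":1},{"offset":[-4.73,0,0],"yaw":0,"jaw":1},{"offset":[0,0,0],"yaw":0,"jaw":1},{"offset":[0,0,0],"yaw":0,"jaw":1},{"offset":[0,0,0],"yaw":0,"jaw":1},{"offset":[0,0,0],"yaw":0,"jaw":1}])

```text
time_s: 45.5
eef_pos: [0.5868, -0.1116, 0.1963]
tool_rot: [0.655, 0.756, 0.0, 0.0]
force: [-0.4, 0.0, -0.1]
gripper_width: 0.0878
```

Emit:
send_rows(targets=[{"offset":[0,0,0],"yaw":0,"jaw":1},{"offset":[0,0,0],"yaw":0,"jaw":1},{"offset":[0,0,0],"yaw":0,"jaw":1},{"offset":[0,0,0],"yaw":0,"jaw":1},{"offset":[0,0,0],"yaw":0,"jaw":1},{"offset":[0,0,0],"yaw":0,"jaw":1},{"offset":[0,0,0],"yaw":0,"jaw":1},{"offset":[0,0,0],"yaw":0,"jaw":1}])

```text
time_s: 46.5
eef_pos: [0.5867, -0.1128, 0.1961]
tool_rot: [0.655, 0.756, -0.0, -0.0]
force: [0.3, -0.3, -0.1]
gripper_width: 0.088
```

Run:
```python
from h import *
to([.5862,-.1128,.076],98.1)
```

```text
t 46.5 tcp [ 0.5867 -0.1128  0.1961] a 98.1 w 0.088 F [ 0.3 -0.3 -0.1] yaw 0.0 pre [ 0.   -0.05 12.01] post [ 0.   -0.05 12.01]
```

Emit:
send_rows(targets=[{"offset":[0,0,3.5],"yaw":0,"jaw":1},{"offset":[0,0,2.7],"yaw":0,"jaw":1},{"offset":[0,0,1],"yaw":0,"jaw":1},{"offset":[0,0,1],"yaw":0,"jaw":1},{"offset":[0,0,1],"yaw":0,"jaw":1},{"offset":[0,0,1],"yaw":0,"jaw":1},{"offset":[0,0,0.9],"yaw":0,"jaw":1},{"offset":[0,0,0.9],"yaw":0,"jaw":1}])

```text
time_s: 47.5
eef_pos: [0.5878, -0.113, 0.078]
tool_rot: [0.655, 0.756, 0.001, 0.002]
force: [-0.1, 0.3, 3.7]
gripper_width: 0.088
```

Emit:
send_rows(targets=[{"offset":[0,0,0],"yaw":0,"jaw":1},{"offset":[0,0,0],"yaw":0,"jaw":0.9},{"offset":[0,0,0],"yaw":0,"jaw":0.8},{"offset":[0,0,0],"yaw":0,"jaw":0.7},{"offset":[0,0,0],"yaw":0,"jaw":0.6},{"offset":[0,0,0],"yaw":0,"jaw":0.5},{"offset":[0,0,0],"yaw":0,"jaw":0.4},{"offset":[0,0,0],"yaw":0,"jaw":0.4}])

```text
time_s: 48.5
eef_pos: [0.5865, -0.1143, 0.0753]
tool_rot: [0.655, 0.755, -0.001, 0.001]
force: [1.0, -6.0, -5.5]
gripper_width: 0.0544
```

Emit:
send_rows(targets=[{"offset":[0,0,0],"yaw":0,"jaw":0.4},{"offset":[0,0,0],"yaw":0,"jaw":0.4},{"offset":[0,0,0],"yaw":0,"jaw":0.4},{"offset":[0,0,0],"yaw":0,"jaw":0.4},{"offset":[0,0,0],"yaw":0,"jaw":0.4},{"offset":[0,0,0],"yaw":0,"jaw":0.4},{"offset":[0,0,0],"yaw":0,"jaw":0.4},{"offset":[0,0,0],"yaw":0,"jaw":0.4}])

```text
time_s: 49.5
eef_pos: [0.5865, -0.1143, 0.0753]
tool_rot: [0.655, 0.755, -0.001, 0.001]
force: [1.2, -4.9, -6.7]
gripper_width: 0.0546
```

Emit:
send_rows(targets=[{"offset":[0,0,0],"yaw":0,"jaw":0.8},{"offset":[0,0,0],"yaw":0,"jaw":1},{"offset":[0,0,0],"yaw":0,"jaw":1},{"offset":[0,0,0],"yaw":0,"jaw":1},{"offset":[0,0,-2],"yaw":0,"jaw":1},{"offset":[0,0,-4],"yaw":0,"jaw":1},{"offset":[0,0,-5],"yaw":0,"jaw":1},{"offset":[0,0,-5],"yaw":0,"jaw":1}])

```text
time_s: 50.5
eef_pos: [0.5866, -0.1127, 0.2395]
tool_rot: [0.655, 0.756, 0.0, 0.001]
force: [0.9, 0.1, -0.0]
gripper_width: 0.0875
```

Emit:
send_rows(targets=[{"offset":[0,-4,-1],"yaw":0,"jaw":1},{"offset":[0,-5,0],"yaw":0,"jaw":1},{"offset":[0,-5,0],"yaw":0,"jaw":1},{"offset":[4,-4,0],"yaw":0,"jaw":1},{"offset":[6,0,0],"yaw":0,"jaw":1},{"offset":[6,0,0],"yaw":0,"jaw":1},{"offset":[6,0,0],"yaw":0,"jaw":1},{"offset":[6,0,0],"yaw":0,"jaw":1}])

```text
time_s: 51.5
eef_pos: [0.3682, 0.1407, 0.2482]
tool_rot: [0.655, 0.755, 0.001, 0.001]
force: [1.3, 0.2, 0.4]
gripper_width: 0.0879
```

Emit:
send_rows(targets=[{"offset":[5,0,0],"yaw":0,"jaw":1},{"offset":[5,0,0],"yaw":0,"jaw":1},{"offset":[5,0,0],"yaw":0,"jaw":1},{"offset":[0,0,0],"yaw":0,"jaw":1},{"offset":[0,0,0],"yaw":0,"jaw":1},{"offset":[0,0,0],"yaw":0,"jaw":1},{"offset":[0,0,0],"yaw":0,"jaw":1},{"offset":[0,0,0],"yaw":0,"jaw":1}])

```text
time_s: 52.5
eef_pos: [0.3479, 0.2868, 0.2463]
tool_rot: [0.656, 0.755, 0.0, 0.0]
force: [-0.0, 0.6, 0.6]
gripper_width: 0.0876
```

Run:
```python
from h import *
to([.56,.0745,.076],98.1)
snap('side','s7',(200,130,320,220),6.5);snap('top','t7',(180,130,420,270),3.3)
```

```text
t 52.5 tcp [0.3479 0.2868 0.2463] a 98.1 w 0.0876 F [-0.   0.6  0.6] yaw -0.0 pre [-24.    18.01  17.03] post [-24.01  18.    17.03]
```

View pics/s7.png

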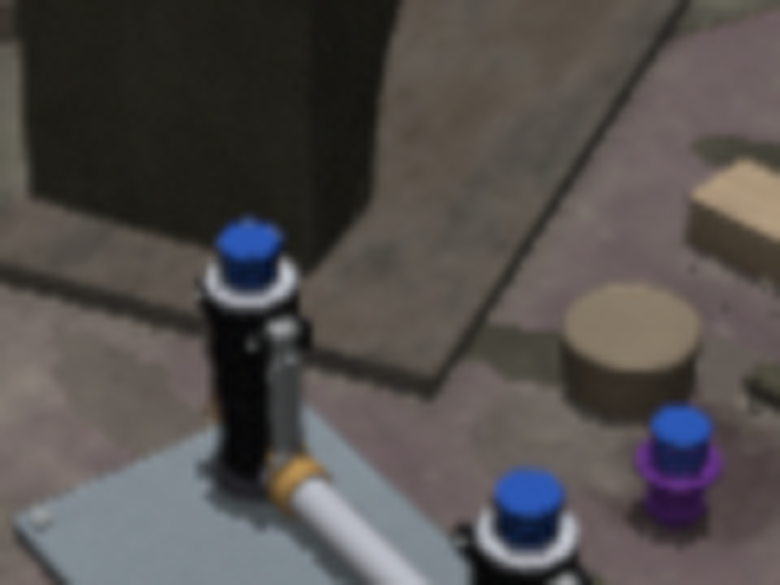

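View pics/t7.png

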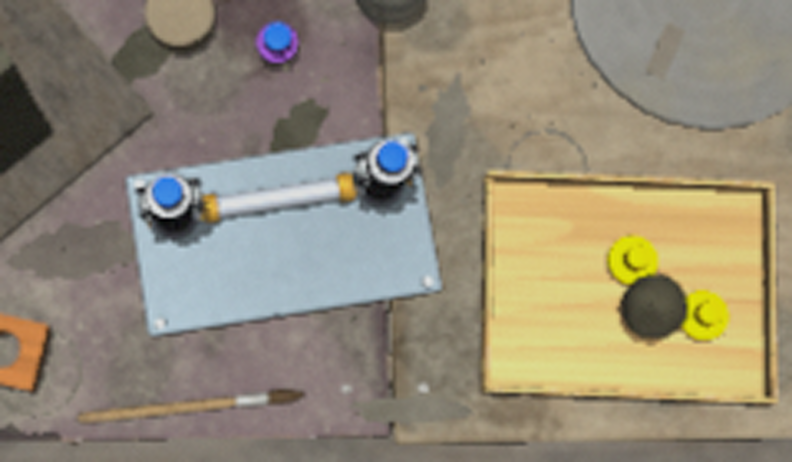

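In the top view, all arms look down, both plugs are in, and the ball and both covers are in the tray. The ball was nudged but is still inside. I'll check the right coupler's arms from the saved side frame, one picture over budget.

```bash
python3 -c "
import cv2
im=cv2.imread('pics/s7_full.png')[190:265,225:325];cv2.imwrite('pics/s7r.png',cv2.resize(im,None,fx=7,fy=7,interpolation=cv2.INTER_CUBIC))"
```

```text
(no output)
```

View pics/s7r.png

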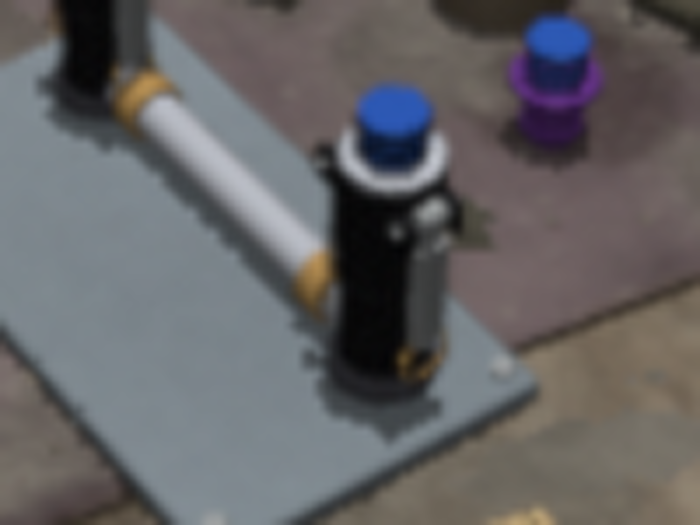

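The right coupler's visible arm hangs straight down at (430,280), and its plug flange sits flat on the rim. I'm handing in.

```bash
python3 -c "
from workcell import r
print(r.sign_off())"
```

```text
the job is handed in; nothing more can be done
None
```

The slip stand is closed and handed in at about 52.6 s of the 208 s allowed. I moved the clay ball and both yellow covers into the tray; no clay tube was on the stand. Then I put both plugs home and locked all four cam arms, pressing and squeezing each pair together.

**Plugs:** each stopped at the expected height, with a light contact force of about 5–6 N. Both flanges sit flat on the rims in the last pictures.

**Cam arms:** the squeeze ended at 54.1 mm on the left and 54.6 mm on the right, against a nominal 55 mm when locked. The final pictures show one arm on each coupler hanging fully down. The far-side arms are mostly hidden in the side view, so for those I relied on the top view and the squeeze widths.

**Tray:** the clay ball ended a few centimetres from where I set it, now touching both covers. All three pieces are still inside the tray.

**Bystanders:** I did not touch the brush, jar, mould or purple look-alike, and they looked unmoved in the last pictures, where the jar was only partly in view. I viewed 15 pictures, one over the budget.

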